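Find the heavy bushing on the hook stand and hold it out

ROBOT

A 7-joint arm with a two-finger parallel gripper is mounted at the origin on a cart in front of the work surface, level with it; the furniture and walls round the work are solid. World frame = base frame: x ahead of the robot, y to its left, z up, the work surface at z = 0. Lengths are in mm, angles in rad, forces in N, time in s.
With the tool pointing down it reaches from about 425 to 875 mm from the base axis. Payload 8.4 kg.
Tool frame: the origin (TCP) lies midway between the tips of the shut fingers; the grasp point (between the pads) lies 19 mm behind it; z points along the fingers, y is the line along which they close (so a half turn about z gives the same grasp; the last joint's range is limited). The gripper opens to 87 mm and grips with 3 to 60 N. Pads are 19 mm wide; open, the fingers measure 117 mm over their backs; the gripper's body (75 mm by 190 mm) begins 51 mm behind the grasp point.
Start: joints at [-1.44, 0.333, 0.04, 1.465, -0.013, 1.343, -0.059], TCP at [148.062, 632.882, 198.746] pointing down, gripper open.
Joint ranges: [-2.58, 2.58], [-0.38, 2.09], [-1.3, 1.39], [0.25, 2.4], [-1.5, 4.64], [0.08, 2.09], [-2.65, 2.65]. Speed limits (rad/s): [2.22, 2.22, 2.79, 2.79, 3.14, 3.14, 3.14].

INTERFACE

Orientations are given as a unit quaternion [w, x, y, z].
In Python, from rig import * gives the robot as it stands.
- The arm moves only by the tool apply_moves, never from a script. Its argument "rows" is a list of rows, each an object with "jaw": the finger opening in mm, from 0 to 87; "xyz": the shift along the tool's x, y, z in mm, a list of three; "roll": the turn about the tool's z in rad. In form: [{"jaw": jaw, "xyz": [tx, ty, tz], "roll": roll}, ...]. A call has 1 to 5 rows; each row is the pose to reach, as a shift and turn from the pose commanded when the call began, along the tool's axes at that moment; what a row does not reach only later rows make up. A row lasts 1/8 s, in which the tool goes at most 62.5 mm and 10.7 degrees, less where a joint would pass 70% of its speed; a pose out of reach is approached as far as the arm can. A call with a gripper value outside its range is refused whole. The fingers move at their own pace and stop on an object; "force" is the grip in N (left out, the last holds). Time passes only in rows, so rows that repeat a pose let the fingers close. It gives the time, the measured TCP pose, the force, the opening and the grip force at its end, in the units of the state.
- state(): the state, without advancing time (a new reading comes with each control period).
- grab_frame(name): name is "scene" or "top" or "wrist"; returns a dict with "frame" (400x640x3 uint8, red, green, blue), "intrinsics" (3x3 intrinsics, pixels), "pose" (4x4, takes a point from camera to world coordinates). Camera axes: x right, y down, z forward; pixel columns grow to the right and rows downward; lengths in mm; the calibration is good to about 2 mm. A picture is of the moment at which its call begins. There is no depth.
- sign_off(): hands the job in; it is judged then, once.
The state is a dict: "t": time; "q": joint angles; "qd": joint speeds; "effort": joint torques, N m; "tool_pos": TCP position; "tool_rot": TCP orientation; "ft_force": force on the tool from outside, world axes, zero at the start; "torque": the same for the moment, N m; "finger_gap": finger opening in mm; "grip_force": force on a finger pad.
Only numpy, scipy, OpenCV 4.12 (cv2) and the standard library are available. Lean on these libraries where they do the work, as an engineer would, in place of code of your own. Each camera call takes 0.05 s, during which the arm holds its last target. There are 200 camera calls.

TASK

Two bushings hang on the hook stand, one stainless steel and one aluminium, finished so alike that only their weight tells them apart. Lift the left one up and off its hook, feel its weight and hang it back, then lift the right one off and feel that. Finish still holding the heavier one out in the gripper, off the bench and still, about 10 cm above the middle of the steel parts dish so that I can take it, with the lighter one hanging on the stand; do not drop either or let it touch the bench, and leave everything else where it is.

Things in the scene. Friction and masses are not known exactly. Their poses are not given: they have to be found in the camera images.
- hook_stand: fixed grey sheet-steel stand with two hooks, 215 mm wide (y), 142 mm high. Origin on the bench under its upright back frame (front face at x = +2 mm); x points to the rear, y left, z up. The base plate, 8 mm thick, reaches 75 mm forward. The hooks stick out of the frame towards -x, at y = +75 mm (left) and -75 mm (right)
- hook_left (a point): point on the axis of the left hook's bar, in the stand's frame at x = -40, y = +75, z = 115 mm; axes as the stand's. The hook is a round bar 8 mm thick, level from the frame out to x = -60 mm, then bent up: its tip ends at x = -76 mm and the tip's top is at z = 131 mm
- hook_right (a point): the same point on the right hook's bar (stand's -y side)
- bushing_a: one of two bushings: matt grey metal ring, 58 mm outside, 32 mm bore, 22 mm wide. Origin at its centre, x along the bore. It hangs on the left or right hook, bore over the bar, centre 12 mm below the bar's axis and about 40 mm in front of the stand's origin; turned any way about its axis. Steel weighs roughly 0.3 kg, aluminium 0.1 kg; whether a or b is steel, and on which hook, cannot be seen
- bushing_b: the other bushing, same size and looks as bushing_a, on the other hook
- parts_dish: round steel dish with screws in it, 97 mm across, 22 mm high, loose on the bench to the left of the stand; origin at the centre of its underside
- oil_bottle: small yellow oil bottle, 28 mm across, 78 mm high, standing behind the stand; origin under its centre; to be left alone
- caliper: digital caliper, 200 x 71 x 16 mm, lying in front of the stand; origin under its middle, y along its length; to be left alone
- hex_key_set: hex keys in a red holder, 14 x 62 x 52 mm, standing behind the stand; origin under its centre; to be left alone

How it is judged (in metres and radians):
On the way, in this order (a step that is already met when the one before it is completed fails the run):
1. the left bushing is held off its hook while the other hangs on the right hook ((((contact force between bushing_a and the fingers above 1 N and contact force between bushing_a and hook_stand below 0.05 N and (x of bushing_a in the frame of hook_stand below -0.09 m or z of bushing_a in the frame of hook_stand above 0.17 m) and height (world z) of bushing_a above 0.07 m) and (distance between bushing_b and hook_right below 0.036 m and contact force between bushing_b and hook_stand above 0.3 N and contact force between bushing_b and the fingers below 0.05 N)) or ((contact force between bushing_b and the fingers above 1 N and contact force between bushing_b and hook_stand below 0.05 N and (x of bushing_b in the frame of hook_stand below -0.09 m or z of bushing_b in the frame of hook_stand above 0.17 m) and height (world z) of bushing_b above 0.07 m) and (distance between bushing_a and hook_right below 0.036 m and contact force between bushing_a and hook_stand above 0.3 N and contact force between bushing_a and the fingers below 0.05 N)))), for 0.3 s.
2. the right bushing is held off its hook while the other is back on the left hook ((((contact force between bushing_a and the fingers above 1 N and contact force between bushing_a and hook_stand below 0.05 N and (x of bushing_a in the frame of hook_stand below -0.09 m or z of bushing_a in the frame of hook_stand above 0.17 m) and height (world z) of bushing_a above 0.07 m) and (distance between bushing_b and hook_left below 0.036 m and contact force between bushing_b and hook_stand above 0.3 N and contact force between bushing_b and the fingers below 0.05 N)) or ((contact force between bushing_b and the fingers above 1 N and contact force between bushing_b and hook_stand below 0.05 N and (x of bushing_b in the frame of hook_stand below -0.09 m or z of bushing_b in the frame of hook_stand above 0.17 m) and height (world z) of bushing_b above 0.07 m) and (distance between bushing_a and hook_left below 0.036 m and contact force between bushing_a and hook_stand above 0.3 N and contact force between bushing_a and the fingers below 0.05 N)))), for 0.3 s.
At the end, for the whole second after the job is handed in: the heavier bushing is gripped by the fingers alone and still, its centre within 40 mm of the dish's middle seen from above and 80 to 200 mm above the dish's underside; the lighter one hangs at rest on a hook, untouched, loading it with its own weight (under 2 N) (((contact force between bushing_a and the fingers above 1 N and horizontal distance between bushing_a and parts_dish below 0.04 m and z of bushing_a in the frame of parts_dish between 0.08 and 0.2 m and contact force between bushing_a and parts_dish below 0.05 N and contact force between bushing_a and hook_stand below 0.05 N and linear speed of bushing_a below 0.03 m/s and linear speed of bushing_b below 0.05 m/s and contact force between bushing_b and hook_stand below 2 N and ((distance between bushing_b and hook_left below 0.036 m and contact force between bushing_b and hook_stand above 0.3 N and contact force between bushing_b and the fingers below 0.05 N) or (distance between bushing_b and hook_right below 0.036 m and contact force between bushing_b and hook_stand above 0.3 N and contact force between bushing_b and the fingers below 0.05 N))) or (contact force between bushing_b and the fingers above 1 N and horizontal distance between bushing_b and parts_dish below 0.04 m and z of bushing_b in the frame of parts_dish between 0.08 and 0.2 m and contact force between bushing_b and parts_dish below 0.05 N and contact force between bushing_b and hook_stand below 0.05 N and linear speed of bushing_b below 0.03 m/s and linear speed of bushing_a below 0.05 m/s and contact force between bushing_a and hook_stand below 2 N and ((distance between bushing_a and hook_left below 0.036 m and contact force between bushing_a and hook_stand above 0.3 N and contact force between bushing_a and the fingers below 0.05 N) or (distance between bushing_a and hook_right below 0.036 m and contact force between bushing_a and hook_stand above 0.3 N and contact force between bushing_a and the fingers below 0.05 N))))); the arm keeps its last pose, push and grip.
It fails at once if a bushing is dropped or touches the bench (height (world z) of any of bushing_a, bushing_b below 0.05 m).
It fails at once if the steel dish is shifted by more than 2 cm (distance of parts_dish from where it was at the start of the episode above 0.02 m).
It fails at once if the oil bottle is shifted by more than 2 cm (distance of oil_bottle from where it was at the start of the episode above 0.02 m).
It fails at once if the caliper is shifted by more than 2 cm (distance of caliper from where it was at the start of the episode above 0.02 m).
It fails at once if the hex key set is shifted by more than 2 cm (distance of hex_key_set from where it was at the start of the episode above 0.02 m).
It also fails if it takes over 72 s, if anything falls off the work surface, if the arm or the gripper's body presses on something with over 40 N, if the wrist force passes 120 N, or if a joint passes its speed limit or range.

## Working session

There is one attempt and no reset: what is moved stays moved. The work goes in short steps, Python scripts to look and compute and a tool call to move; the robot and the scene stay as the last step left them, time stands still between calls to the robot, and variables do not carry over. Pictures are saved under pics/ and viewed, at most 10 in all, crops included, and the job is handed in when it is done.

Besides the shell and the picture viewer there is one more tool, called after "Request:" as name(argument=value, ...) on one line, values as JSON. apply_moves: Moves the arm, as the interface text tells. Its arguments: {"type":"object","properties":{"rows":{"type":"array","items":{"type":"object","properties":{"jaw":{"type":"number"},"xyz":{"type":"array","items":{"type":"number"}},"roll":{"type":"number"}}}},"force":{"type":"number"}},"required":["rows"]}

```bash
mkdir -p pics; ls; python3 - <<'E'
from rig import *
import cv2,numpy as np
s=state();print(s)
for n in("scene","top"):
    f=grab_frame(n);cv2.imwrite(f"pics/{n}0.png",f["frame"][:,:,::-1]);np.savez(f"{n}0.npz",**f);print(n,f["intrinsics"],f["pose"])
E
```

```text
pics
{'t': 0.0, 'q': array([-1.4401917 ,  0.33390234,  0.03986526,  1.46625704, -0.01336327,
        1.34328382, -0.05853927]), 'qd': array([-0.00104124, -0.00209455,  0.00073964, -0.0014215 , -0.00109447,
       -0.00074023, -0.00198984]), 'effort': array([ 6.83088001e-04, -6.56365228e+01,  1.33496549e+00, -4.03796625e+01,
       -5.99780772e-02,  4.48349712e-02,  1.22802753e-04]), 'tool_pos': array([147.988187  , 632.42145523, 197.87169264]), 'tool_rot': array([-2.07082235e-05,  1.14669445e-01,  9.93403387e-01, -7.92401688e-04]), 'ft_force': array([-0.1131492 ,  0.31890208,  0.78744122]), 'torque': array([ 0.02754527,  0.00094205, -0.01040789]), 'grip_force': 0.0, 'finger_gap': 87.30595410855693}
scene [[383.47890358   0.         329.19400315]
 [  0.         383.47890358 204.64274504]
 [  0.           0.           1.        ]] [[-9.96903202e-01 -3.42487030e-02  7.07886447e-02  4.94657537e+02]
 [-7.78851866e-02  5.54309513e-01 -8.28658471e-01  5.84671462e+02]
 [-1.08583413e-02 -8.31605670e-01 -5.55260395e-01  6.05297778e+02]
 [ 0.00000000e+00  0.00000000e+00  0.00000000e+00  1.00000000e+00]]
top [[502.44598024   0.         315.24591854]
 [  0.         502.44598024 202.77957993]
 [  0.           0.           1.        ]] [[ 2.70089435e-02 -9.84562347e-01  1.72937853e-01  3.33411017e+02]
 [-9.99627790e-01 -2.72672591e-02  8.82246721e-04 -1.63876236e+02]
 [ 3.84691434e-03 -1.72897312e-01 -9.84932343e-01  1.26324089e+03]
 [ 0.00000000e+00  0.00000000e+00  0.00000000e+00  1.00000000e+00]]
```

View pics/scene0.png

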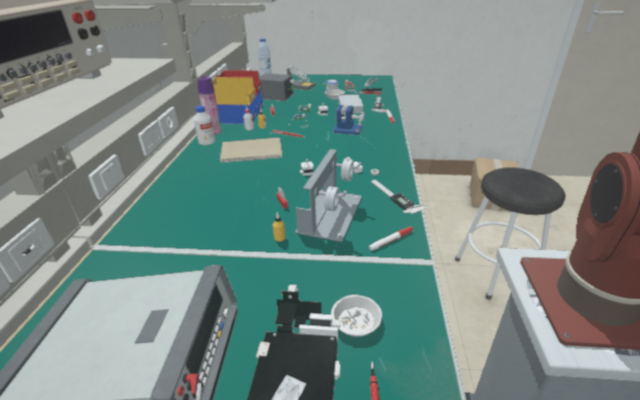

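View pics/top0.png

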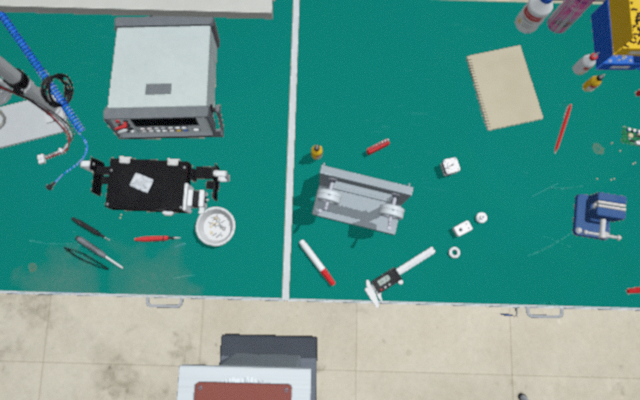

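The stand is near pixel (362,198) in the top view, yawed about -12°, and the dish is near (215,227). I'll zoom in on both views.

```bash
python3 - <<'E'
import cv2,numpy as np
a=cv2.imread("pics/top0.png")[150:250,300:430]; b=cv2.imread("pics/scene0.png")[140:250,280:380]
cv2.imwrite("pics/c_top.png",cv2.resize(a,None,fx=6,fy=6,interpolation=cv2.INTER_CUBIC))
cv2.imwrite("pics/c_sc.png",cv2.resize(b,None,fx=5,fy=5,interpolation=cv2.INTER_CUBIC))
E
```

```text
(no output)
```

View pics/c_top.png

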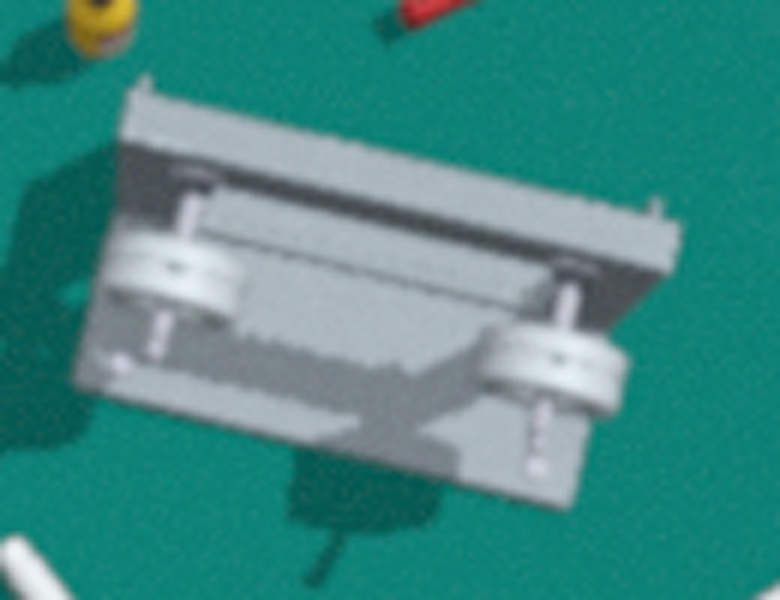

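View pics/c_sc.png

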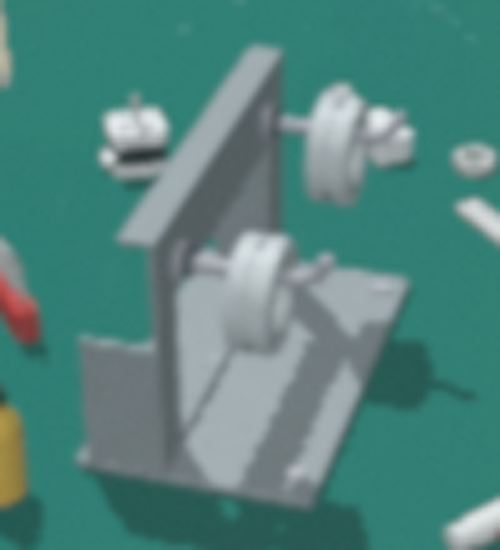

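The crops show bushing tops marked near top-view pixels (329.5,194.5) and (393,209.7). The frame's front top edge runs (320,173.8)–(411.7,195.3), and the base front corners are at (313,214.7) and (395.3,234.7).

```bash
cat > h.py <<'E'
import numpy as np
def ray(f,p,z):
    K=f["intrinsics"];T=f["pose"]
    d=T[:3,:3]@np.linalg.solve(K,[p[0],p[1],1]);o=T[:3,3]
    return (o+d*(z-o[2])/d[2])
def proj(f,P):
    K=f["intrinsics"];T=f["pose"];c=T[:3,:3].T@(np.array(P)-T[:3,3]);c=K@c;return c[:2]/c[2]
E
python3 - <<'E'
from h import *
import cv2
np.set_printoptions(precision=1,suppress=True)
t=np.load("top0.npz");s=np.load("scene0.npz")
W=[];M=[]
for n,p,z,m in [("frL",(320,173.8),142,(2,107.5)),("frR",(411.7,195.3),142,(2,-107.5)),("bL",(313,214.7),8,(-75,107.5)),("bR",(395.3,234.7),8,(-75,-107.5)),("rL",(329.5,194.5),132,(-40,75)),("rR",(393,209.7),132,(-40,-75))]:
    w=ray(t,p,z)[:2];print(n,w);W.append(w);M.append(m)
W=np.array(W);M=np.array(M,float)
mw,mm=W.mean(0),M.mean(0);a=(M-mm)@np.array([1,1j]);b=(W-mw)@np.array([1,1j])
c=(a.conj()@b)/(a.conj()@a);print("scale",abs(c));c/=abs(c);yaw=np.angle(c);R=np.array([[c.real,-c.imag],[c.imag,c.real]])
o=mw-R@mm;print("yaw",np.degrees(yaw),"org",o);print("res",W-(M@R.T+o))
f=lambda x,y,z:np.append(R@[x,y]+o,z)
print("hookL",f(-40,75,103),"hookR",f(-40,-75,103))
print("proj scene ringtops",proj(s,f(-40,75,132)),proj(s,f(-40,-75,132)),"frame",proj(s,f(2,107.5,142)),proj(s,f(2,-107.5,142)))
im=t["frame"];g=cv2.cvtColor(im,cv2.COLOR_RGB2HSV)
m=((g[:,:,1]<70)).astype(np.uint8);m[:,:190]=0;m[:,250:]=0;m[:195]=0;m[260:]=0
n,l,st,ce=cv2.connectedComponentsWithStats(m)
for i in range(1,n):
    if st[i,4]>200:print(st[i],ce[i],ray(t,st[i,:2]+st[i,2:4]/2,22))
print("dish scene",ray(s,(356.5,313),22))
E
```

```text
frL [ 597.9 -171.9]
frR [ 553.6 -381.6]
bL [ 523.1 -157.9]
bR [ 478.1 -365.8]
rL [ 552.2 -195. ]
rR [ 520.9 -340.6]
scale 0.9931597222218463
yaw -12.008184832240174 org [ 574.5 -276.7]
res [[-0.9 -0. ]
 [-0.5  0.6]
 [-0.4 -2. ]
 [-0.7  0.4]
 [ 1.3 -0. ]
 [ 1.2  1. ]]
hookL [ 551. -195.  103.] hookR [ 519.7 -341.7  103. ]
proj scene ringtops [333.3 187.6] [348.6 159.8] frame [312.1 188.4] [336.8 149.5]
[ 190  195   46   52 1546] [212.2 221.9] [498.3  90.5  22. ]
dish scene [487.4  85.   22. ]
```

```bash
python3 - <<'E'
from h import *
t=np.load("top0.npz")
print(ray(t,(215,227),22),ray(t,(215,227),15))
from scipy.spatial.transform import Rotation as Ro
from rig import *
s=state();q=s["tool_rot"];R=Ro.from_quat(q[[1,2,3,0]]).as_matrix();print(R)
y=-np.radians(12.0)
for p in [(551,-195),(519.7,-341.7)]:
    d=np.array([*p,190])-s["tool_pos"];print(R.T@d)
print("tool y yaw",np.degrees(np.arctan2(-R[0,1],R[1,1])))
E
```

```text
[483.3640757   84.62480518  22.        ] [484.20973864  86.02623121  15.        ]
[[-9.73712864e-01  2.27778840e-01 -2.41301039e-04]
 [ 2.27778951e-01  9.73711840e-01 -1.41527960e-03]
 [-8.74130658e-05 -1.43303925e-03 -9.99998969e-01]]
[-580.91187821 -713.90693167    9.02035664]
[-583.84983762 -863.87993622    9.23553088]
tool y yaw -13.166351697138724
```

Request:
apply_moves(rows=[{"jaw":87,"xyz":[-30,-22,0],"roll":-0.02},{"jaw":87,"xyz":[-75,-54,0],"roll":-0.02},{"jaw":87,"xyz":[-120,-87,0],"roll":-0.02},{"jaw":87,"xyz":[-165,-119,0],"roll":-0.02},{"jaw":87,"xyz":[-205,-148,0],"roll":-0.02}], force=20)

```text
t: 0.72
tool_pos: [315.2, 440.2, 198.6]
tool_rot: [-0.0, 0.105, 0.994, -0.0]
ft_force: [-0.4, 0.9, 0.8]
finger_gap: 87.2
grip_force: 0.0
```

Request:
apply_moves(rows=[{"jaw":87,"xyz":[-45,-32,0],"roll":0},{"jaw":87,"xyz":[-90,-65,0],"roll":0},{"jaw":87,"xyz":[-135,-97,0],"roll":0},{"jaw":87,"xyz":[-175,-126,0],"roll":0},{"jaw":87,"xyz":[-205,-148,0],"roll":0}])

```text
t: 1.35
tool_pos: [484.8, 252.3, 198.6]
tool_rot: [-0.0, 0.106, 0.994, -0.0]
ft_force: [-0.0, -0.3, -0.8]
finger_gap: 87.0
grip_force: 0.0
```

Request:
apply_moves(rows=[{"jaw":87,"xyz":[-12,-32,0],"roll":0},{"jaw":87,"xyz":[-30,-80,0],"roll":0},{"jaw":87,"xyz":[-48,-128,0],"roll":0},{"jaw":87,"xyz":[-66,-176,0],"roll":0},{"jaw":87,"xyz":[-84,-224,0],"roll":0}])

```text
t: 1.98
tool_pos: [518.9, 16.4, 198.6]
tool_rot: [-0.0, 0.105, 0.995, 0.0]
ft_force: [0.3, 0.2, 0.5]
finger_gap: 87.0
grip_force: 0.0
```

Request:
apply_moves(rows=[{"jaw":87,"xyz":[-20,-52,0],"roll":0},{"jaw":87,"xyz":[-38,-100,0],"roll":0},{"jaw":87,"xyz":[-56,-148,0],"roll":0},{"jaw":87,"xyz":[-68,-182,0],"roll":0},{"jaw":87,"xyz":[-74,-199,0],"roll":0}])

```text
t: 2.6
tool_pos: [549.5, -194.6, 198.5]
tool_rot: [-0.0, 0.106, 0.994, -0.0]
ft_force: [0.7, -0.1, 0.4]
finger_gap: 86.9
grip_force: 0.0
```

```bash
python3 - <<'E'
from rig import *
from h import *
import cv2
f=grab_frame("wrist");np.savez("w1.npz",**f);cv2.imwrite("pics/w1.png",f["frame"][:,:,::-1])
s=state();print(s["tool_pos"],s["tool_rot"],s["ft_force"])
for p in [(551,-195),(519.7,-341.7)]:
    print(proj(f,(*p,132)),proj(f,(*p,103)))
E
```

```text
[ 549.33664226 -196.23453862  198.5039127 ] [-1.92113506e-04  1.06709967e-01  9.94289756e-01 -9.09364306e-04] [-1.00821364 -1.24758492  0.56311695]
[320.20663294 207.47653211] [320.23970304 197.24924565]
[129.40041428 208.00008055] [147.48794665 197.72491536]
```

View pics/w1.png

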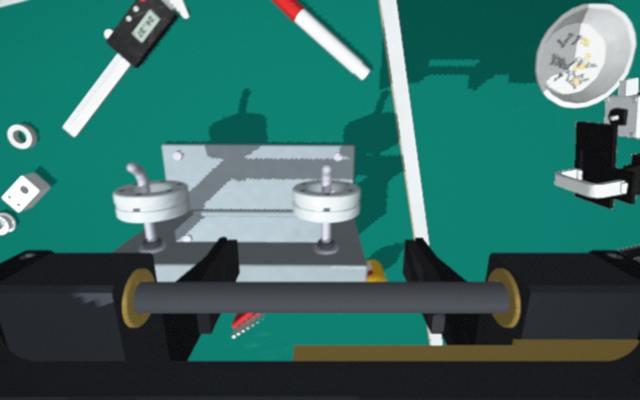

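The wrist view shows the left ring centred at (326,207), about 5 px right of the prediction, so I'll shift about +3 mm in y and then descend.

Request:
apply_moves(rows=[{"jaw":87,"xyz":[-1.5,3,10],"roll":0},{"jaw":87,"xyz":[-1.5,3,40],"roll":0},{"jaw":87,"xyz":[-1.5,3,75],"roll":0},{"jaw":87,"xyz":[-1.5,3,105],"roll":0},{"jaw":87,"xyz":[-1.5,3,114],"roll":0}])

```text
t: 3.28
tool_pos: [551.0, -187.1, 82.4]
tool_rot: [-0.002, 0.104, 0.995, 0.0]
ft_force: [-0.1, 1.9, 0.3]
finger_gap: 87.3
grip_force: 0.0
```

Request:
apply_moves(rows=[{"jaw":70,"xyz":[0,0,0],"roll":0},{"jaw":62,"xyz":[0,0,0],"roll":0},{"jaw":52,"xyz":[0,0,0],"roll":0},{"jaw":45,"xyz":[0,0,0],"roll":0},{"jaw":45,"xyz":[0,0,0],"roll":0}], force=20)

```text
t: 3.9
tool_pos: [552.5, -189.5, 85.3]
tool_rot: [0.0, 0.105, 0.994, 0.0]
ft_force: [0.5, 0.0, 3.0]
finger_gap: 55.4
grip_force: 19.0
```

Request:
apply_moves(rows=[{"jaw":45,"xyz":[0,0,0],"roll":0},{"jaw":45,"xyz":[0,0,-4],"roll":0},{"jaw":45,"xyz":[0,0,-9],"roll":0},{"jaw":45,"xyz":[0,0,-14],"roll":0},{"jaw":45,"xyz":[0,0,-18],"roll":0}], force=30)

```text
t: 4.53
tool_pos: [552.1, -189.4, 103.1]
tool_rot: [0.0, 0.105, 0.995, -0.0]
ft_force: [0.2, 0.5, -3.1]
finger_gap: 55.4
grip_force: 27.1
```

```bash
python3 - <<'E'
from rig import *
from h import *
import cv2
f=grab_frame("wrist");np.savez("w2.npz",**f)
g=grab_frame("scene");np.savez("s2.npz",**g)
a=cv2.resize(f["frame"][100:340,120:500],(640,400));b=cv2.resize(g["frame"][110:250,270:420],None,fx=2.2,fy=2.2,interpolation=cv2.INTER_CUBIC)
o=np.zeros((600,800,3),np.uint8);o[:260,:]=cv2.resize(f["frame"][120:330,60:600],(800,260))[:,:];o[265:265+b.shape[0],:b.shape[1]]=b
h=grab_frame("top")["frame"][150:250,300:430];h=cv2.resize(h,(429,330),interpolation=cv2.INTER_CUBIC);o[265:595,350:779]=h
cv2.imwrite("pics/m2.png",o[:,:,::-1]);s=state();print(s)
E
```

```text
{'t': 4.675, 'q': array([-0.33780941,  0.32028562,  0.71502915,  1.778542  , -0.23064254,
        1.12776792,  1.81280777]), 'qd': array([ 0.00110741,  0.00643447, -0.00370099,  0.00561578, -0.00192836,
       -0.00181464,  0.00208372]), 'effort': array([ 5.73687052e-03, -5.10005665e+01,  9.43399698e+00, -3.81888592e+01,
        9.45419166e-02,  1.10757700e-01, -2.13165017e-02]), 'tool_pos': array([ 552.2685825 , -189.38393609,  103.00201571]), 'tool_rot': array([1.80269438e-04, 1.04671815e-01, 9.94506802e-01, 1.42858919e-05]), 'ft_force': array([-0.63819006, -0.54516024, -3.64595134]), 'torque': array([ 0.013944  , -0.00296504,  0.03574839]), 'grip_force': 27.053506945230765, 'finger_gap': 55.244701704632966}
```

View pics/m2.png

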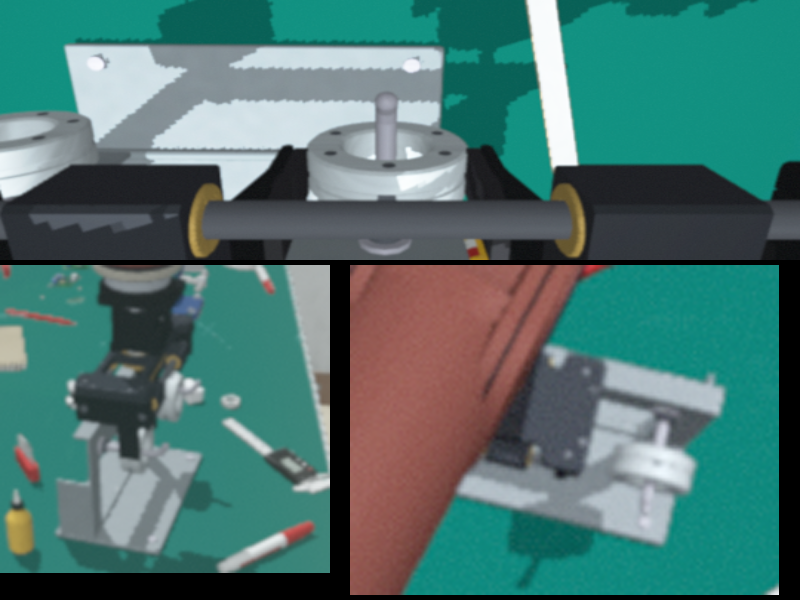

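Ring is lifted with the hook centred in the bore. I'll slide it off the hook.

Request:
apply_moves(rows=[{"jaw":45,"xyz":[8,0,0],"roll":0},{"jaw":45,"xyz":[22,0,0],"roll":0},{"jaw":45,"xyz":[42,0,0],"roll":0},{"jaw":45,"xyz":[62,0,0],"roll":0},{"jaw":45,"xyz":[76,0,0],"roll":0}])

```text
t: 5.3
tool_pos: [476.2, -173.2, 102.6]
tool_rot: [-0.0, 0.105, 0.994, 0.0]
ft_force: [-0.3, 0.1, -3.0]
finger_gap: 55.3
grip_force: 27.1
```

Request:
apply_moves(rows=[{"jaw":45,"xyz":[4,0,0],"roll":0},{"jaw":45,"xyz":[4,0,0],"roll":0},{"jaw":45,"xyz":[4,0,0],"roll":0},{"jaw":45,"xyz":[4,0,0],"roll":0},{"jaw":45,"xyz":[4,0,0],"roll":0}])

```text
t: 5.92
tool_pos: [474.0, -172.9, 102.7]
tool_rot: [-0.0, 0.105, 0.994, -0.0]
ft_force: [-0.9, 0.5, -3.6]
finger_gap: 55.3
grip_force: 27.1
```

```bash
python3 - <<'E'
from rig import *
from h import *
import cv2
F=[]
for i in range(6):
    f=grab_frame("wrist");s=state();F.append(s["ft_force"])
print(np.mean(F,0),np.std(F,0),s["tool_pos"],s["finger_gap"],s["t"])
b=f["frame"];cv2.imwrite("pics/w3.png",b[:,:,::-1])
E
```

```text
[-0.13075009 -0.18113606 -3.3976967 ] [0.3549268  0.36224102 0.18087574] [ 473.88461782 -172.75676239  102.73229038] 54.96199020579804 6.225
```

View pics/w3.png

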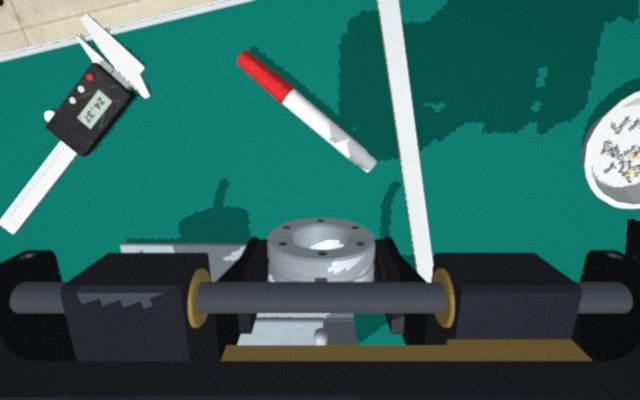

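Left weighs about 3.4 N and is clear of the hook (tip visible at (320,338)). I'll hang it back.

Request:
apply_moves(rows=[{"jaw":45,"xyz":[-12,0,0],"roll":0},{"jaw":45,"xyz":[-32,0,0],"roll":0},{"jaw":45,"xyz":[-52,0,0],"roll":0},{"jaw":45,"xyz":[-70,0,0],"roll":0},{"jaw":45,"xyz":[-80,0,0],"roll":0}])

```text
t: 6.85
tool_pos: [553.5, -189.5, 102.5]
tool_rot: [-0.0, 0.104, 0.995, -0.0]
ft_force: [-0.3, -0.3, -2.2]
finger_gap: 55.1
grip_force: 27.1
```

Request:
apply_moves(rows=[{"jaw":45,"xyz":[0,0,3],"roll":0},{"jaw":45,"xyz":[0,0,9],"roll":0},{"jaw":45,"xyz":[0,0,14],"roll":0},{"jaw":45,"xyz":[0,0,17],"roll":0},{"jaw":45,"xyz":[0,0,17.5],"roll":0}])

```text
t: 7.48
tool_pos: [552.0, -189.3, 85.4]
tool_rot: [-0.0, 0.105, 0.994, 0.0]
ft_force: [-2.9, 0.4, -0.6]
finger_gap: 55.0
grip_force: 27.7
```

Request:
apply_moves(rows=[{"jaw":58,"xyz":[0,0,0],"roll":0},{"jaw":62,"xyz":[0,0,0],"roll":0},{"jaw":72,"xyz":[0,0,0],"roll":0},{"jaw":87,"xyz":[0,0,0],"roll":0},{"jaw":87,"xyz":[0,0,0],"roll":0}])

```text
t: 8.1
tool_pos: [552.2, -189.4, 85.3]
tool_rot: [0.0, 0.105, 0.995, -0.0]
ft_force: [0.1, 0.0, 0.2]
finger_gap: 82.6
grip_force: 0.0
```

Request:
apply_moves(rows=[{"jaw":87,"xyz":[0,0,-5],"roll":0},{"jaw":87,"xyz":[0,0,-25],"roll":0},{"jaw":87,"xyz":[0,0,-60],"roll":0},{"jaw":87,"xyz":[0,0,-95],"roll":0},{"jaw":87,"xyz":[0,0,-114],"roll":0}])

```text
t: 8.72
tool_pos: [553.0, -189.9, 202.3]
tool_rot: [0.002, 0.105, 0.994, 0.0]
ft_force: [0.3, -0.2, 0.1]
finger_gap: 86.7
grip_force: 0.0
```

Request:
apply_moves(rows=[{"jaw":87,"xyz":[0,-20,0],"roll":0},{"jaw":87,"xyz":[0,-60,0],"roll":0},{"jaw":87,"xyz":[0,-105,0],"roll":0},{"jaw":87,"xyz":[0,-140,0],"roll":0},{"jaw":87,"xyz":[0,-150,0],"roll":0}])

```text
t: 9.35
tool_pos: [519.5, -338.7, 199.6]
tool_rot: [-0.0, 0.107, 0.994, -0.001]
ft_force: [1.2, 0.2, 0.5]
finger_gap: 86.7
grip_force: 0.0
```

```bash
python3 - <<'E'
from rig import *
from h import *
import cv2
for i in range(6): f=grab_frame("wrist")
s=state();print(s["tool_pos"],s["tool_rot"],s["ft_force"],s["t"],s["finger_gap"])
cv2.imwrite("pics/w4.png",f["frame"][:,:,::-1])
E
```

```text
[ 521.73939289 -334.42844785  199.21539109] [7.50865738e-06 1.03614028e-01 9.94617515e-01 3.64372039e-04] [ 0.1981178  -0.01999255  0.6120842 ] 9.65 87.02959168415661
```

View pics/w4.png

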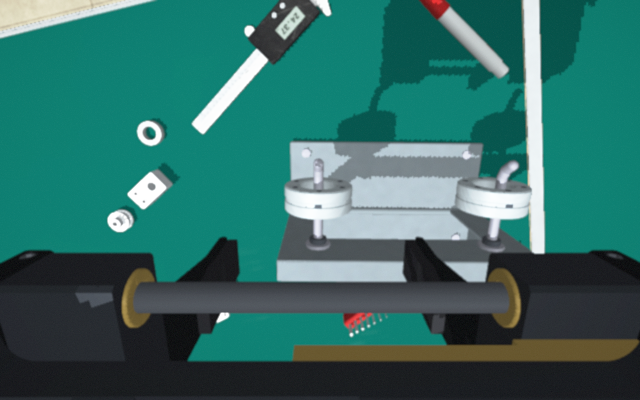

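Both rings hang, and the right ring is centred at (318,205), about 2 mm off the finger middle. I'll descend and grip.

Request:
apply_moves(rows=[{"jaw":87,"xyz":[0,-2,10],"roll":0},{"jaw":87,"xyz":[0,-2,40],"roll":0},{"jaw":87,"xyz":[0,-2,75],"roll":0},{"jaw":87,"xyz":[0,-2,105],"roll":0},{"jaw":87,"xyz":[0,-2,114],"roll":0}])

```text
t: 10.28
tool_pos: [519.5, -336.8, 83.0]
tool_rot: [-0.002, 0.104, 0.995, 0.001]
ft_force: [-0.7, -0.0, 0.7]
finger_gap: 87.2
grip_force: 0.0
```

Request:
apply_moves(rows=[{"jaw":70,"xyz":[0,0,0],"roll":0},{"jaw":62,"xyz":[0,0,0],"roll":0},{"jaw":52,"xyz":[0,0,0],"roll":0},{"jaw":45,"xyz":[0,0,0],"roll":0},{"jaw":45,"xyz":[0,0,0],"roll":0}], force=30)

```text
t: 10.9
tool_pos: [520.9, -338.1, 85.8]
tool_rot: [0.0, 0.105, 0.995, -0.0]
ft_force: [-0.4, 1.2, 4.5]
finger_gap: 54.9
grip_force: 30.1
```

Request:
apply_moves(rows=[{"jaw":45,"xyz":[0,0,0],"roll":0},{"jaw":45,"xyz":[0,0,-4],"roll":0},{"jaw":45,"xyz":[0,0,-9],"roll":0},{"jaw":45,"xyz":[0,0,-14],"roll":0},{"jaw":45,"xyz":[0,0,-18],"roll":0}])

```text
t: 11.52
tool_pos: [520.5, -338.1, 103.6]
tool_rot: [0.0, 0.105, 0.994, -0.0]
ft_force: [-0.0, 0.4, -0.7]
finger_gap: 54.7
grip_force: 28.2
```

```bash
python3 - <<'E'
from rig import *
from h import *
import cv2
for i in range(4): f=grab_frame("wrist")
s=state();print(s["tool_pos"],s["tool_rot"],s["ft_force"],s["t"],s["finger_gap"])
cv2.imwrite("pics/w5.png",f["frame"][:,:,::-1])
E
```

```text
[ 520.45716071 -338.04372188  103.28967617] [ 8.50342448e-06  1.04712543e-01  9.94502531e-01 -3.60226772e-06] [ 0.31642201  0.32680042 -0.48560196] 11.725 54.76952074064125
```

View pics/w5.png

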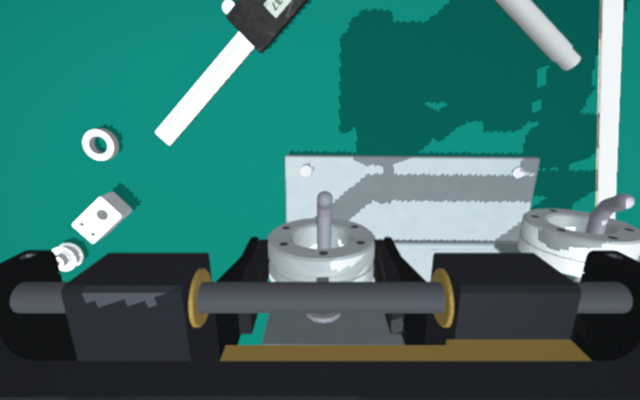

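Right one feels light so far, and the hook is centred in its bore at (323,225). I'll slide it off to weigh it.

Request:
apply_moves(rows=[{"jaw":45,"xyz":[8,0,0],"roll":0},{"jaw":45,"xyz":[22,0,0],"roll":0},{"jaw":45,"xyz":[42,0,0],"roll":0},{"jaw":45,"xyz":[62,0,0],"roll":0},{"jaw":45,"xyz":[80,0,0],"roll":0}])

```text
t: 12.35
tool_pos: [440.4, -321.1, 103.1]
tool_rot: [-0.0, 0.105, 0.994, 0.0]
ft_force: [-0.7, -0.1, -0.3]
finger_gap: 55.0
grip_force: 28.2
```

Request:
apply_moves(rows=[{"jaw":45,"xyz":[0,0,0],"roll":0},{"jaw":45,"xyz":[0,0,0],"roll":0},{"jaw":45,"xyz":[0,0,0],"roll":0},{"jaw":45,"xyz":[0,0,0],"roll":0},{"jaw":45,"xyz":[0,0,0],"roll":0}])

```text
t: 12.98
tool_pos: [442.3, -321.5, 103.2]
tool_rot: [-0.0, 0.105, 0.995, -0.0]
ft_force: [0.8, -0.6, -1.5]
finger_gap: 54.6
grip_force: 28.1
```

```bash
python3 - <<'E'
from rig import *
import numpy as np
F=[]
for i in range(6):
    f=grab_frame("wrist");s=state();F.append(s["ft_force"])
print(np.mean(F,0),np.std(F,0),s["tool_pos"],s["finger_gap"],s["t"])
E
```

```text
[ 0.1098447   0.13452463 -0.53168558] [0.42177292 0.41108181 0.3634056 ] [ 442.20688049 -321.41578148  103.25318432] 54.70974959833938 13.275
```

Right weighs about 0.5–1 N against 3.4 N for the left, so the left is the steel one. I'll hang the right one back.

Request:
apply_moves(rows=[{"jaw":45,"xyz":[-12,0,0],"roll":0},{"jaw":45,"xyz":[-32,0,0],"roll":0},{"jaw":45,"xyz":[-52,0,0],"roll":0},{"jaw":45,"xyz":[-70,0,0],"roll":0},{"jaw":45,"xyz":[-80,0,0],"roll":0}])

```text
t: 13.9
tool_pos: [521.9, -338.0, 102.9]
tool_rot: [-0.0, 0.104, 0.995, -0.0]
ft_force: [-0.5, 0.7, -0.3]
finger_gap: 54.7
grip_force: 28.1
```

Request:
apply_moves(rows=[{"jaw":45,"xyz":[0,0,0],"roll":0},{"jaw":45,"xyz":[0,0,6],"roll":0},{"jaw":45,"xyz":[0,0,12],"roll":0},{"jaw":45,"xyz":[0,0,16.5],"roll":0},{"jaw":45,"xyz":[0,0,17.5],"roll":0}])

```text
t: 14.52
tool_pos: [520.2, -337.9, 85.8]
tool_rot: [-0.0, 0.105, 0.994, 0.0]
ft_force: [-2.3, 2.8, 5.1]
finger_gap: 54.4
grip_force: 30.4
```

Request:
apply_moves(rows=[{"jaw":58,"xyz":[0,0,0],"roll":0},{"jaw":62,"xyz":[0,0,0],"roll":0},{"jaw":72,"xyz":[0,0,0],"roll":0},{"jaw":87,"xyz":[0,0,0],"roll":0},{"jaw":87,"xyz":[0,0,0],"roll":0}])

```text
t: 15.15
tool_pos: [520.5, -338.1, 85.8]
tool_rot: [0.0, 0.105, 0.995, -0.0]
ft_force: [-0.6, 0.9, 0.2]
finger_gap: 82.8
grip_force: 0.0
```

Request:
apply_moves(rows=[{"jaw":87,"xyz":[0,0,-5],"roll":0},{"jaw":87,"xyz":[0,0,-25],"roll":0},{"jaw":87,"xyz":[0,0,-60],"roll":0},{"jaw":87,"xyz":[0,0,-95],"roll":0},{"jaw":87,"xyz":[0,0,-114],"roll":0}])

```text
t: 15.78
tool_pos: [521.1, -338.8, 202.9]
tool_rot: [0.002, 0.105, 0.994, -0.0]
ft_force: [-0.0, -0.5, -0.3]
finger_gap: 87.1
grip_force: 0.0
```

Request:
apply_moves(rows=[{"jaw":87,"xyz":[0,20,0],"roll":0},{"jaw":87,"xyz":[0,60,0],"roll":0},{"jaw":87,"xyz":[0,105,0],"roll":0},{"jaw":87,"xyz":[0,140,0],"roll":0},{"jaw":87,"xyz":[0,152,0],"roll":0}])

```text
t: 16.4
tool_pos: [552.8, -186.8, 199.9]
tool_rot: [-0.0, 0.103, 0.995, 0.0]
ft_force: [-0.7, -0.2, -0.6]
finger_gap: 87.2
grip_force: 0.0
```

```bash
python3 - <<'E'
from rig import *
from h import *
import cv2
for i in range(6): f=grab_frame("wrist")
s=state();print(s["tool_pos"],s["tool_rot"],s["ft_force"],s["t"],s["finger_gap"])
cv2.imwrite("pics/w6.png",f["frame"][:,:,::-1])
E
```

```text
[ 551.59810471 -191.29888848  199.89696963] [ 2.56425223e-05  1.05960493e-01  9.94370280e-01 -3.45306885e-04] [-0.29531997 -0.40766581  0.11243985] 16.7 87.00370717554097
```

View pics/w6.png

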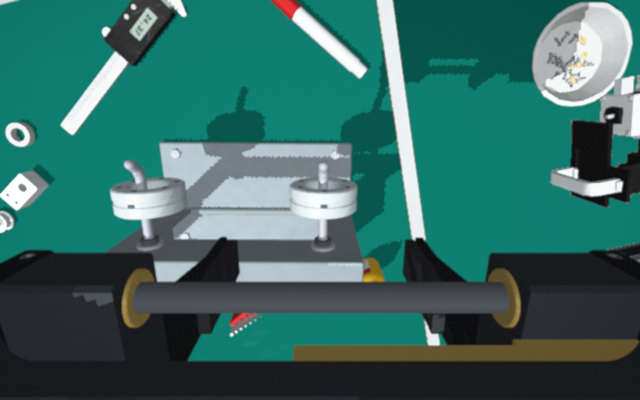

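Both rings hang at (148,200) and (323,200). Now I'll take the left one off.

Request:
apply_moves(rows=[{"jaw":87,"xyz":[0,1,10],"roll":0},{"jaw":87,"xyz":[0,1,40],"roll":0},{"jaw":87,"xyz":[0,1,75],"roll":0},{"jaw":87,"xyz":[0,1,105],"roll":0},{"jaw":87,"xyz":[0,1,114],"roll":0}])

```text
t: 17.32
tool_pos: [550.8, -188.6, 83.6]
tool_rot: [-0.002, 0.105, 0.994, -0.0]
ft_force: [0.5, 0.6, 0.4]
finger_gap: 86.9
grip_force: 0.0
```

Request:
apply_moves(rows=[{"jaw":70,"xyz":[0,0,0],"roll":0},{"jaw":62,"xyz":[0,0,0],"roll":0},{"jaw":52,"xyz":[0,0,0],"roll":0},{"jaw":45,"xyz":[0,0,0],"roll":0},{"jaw":45,"xyz":[0,0,0],"roll":0}], force=35)

```text
t: 17.95
tool_pos: [552.7, -188.5, 86.2]
tool_rot: [0.0, 0.105, 0.995, -0.0]
ft_force: [0.7, -0.5, 2.8]
finger_gap: 53.7
grip_force: 32.7
```

Request:
apply_moves(rows=[{"jaw":45,"xyz":[0,0,0],"roll":0},{"jaw":45,"xyz":[0,0,-4],"roll":0},{"jaw":45,"xyz":[0,0,-9],"roll":0},{"jaw":45,"xyz":[0,0,-14],"roll":0},{"jaw":45,"xyz":[0,0,-18],"roll":0}])

```text
t: 18.58
tool_pos: [552.3, -188.4, 104.1]
tool_rot: [0.0, 0.105, 0.994, -0.0]
ft_force: [-0.1, -0.6, -4.1]
finger_gap: 53.8
grip_force: 31.7
```

The gap of 53.8 mm on a 58 mm ring suggests I'm gripping above its middle. I'll set it back and regrip 6 mm lower.

Request:
apply_moves(rows=[{"jaw":45,"xyz":[0,0,5],"roll":0},{"jaw":45,"xyz":[0,0,11],"roll":0},{"jaw":45,"xyz":[0,0,16],"roll":0},{"jaw":45,"xyz":[0,0,17.5],"roll":0},{"jaw":58,"xyz":[0,0,17.5],"roll":0}])

```text
t: 19.2
tool_pos: [552.3, -188.5, 86.4]
tool_rot: [-0.0, 0.105, 0.994, 0.0]
ft_force: [0.6, 0.2, -0.1]
finger_gap: 56.8
grip_force: 0.0
```

Request:
apply_moves(rows=[{"jaw":66,"xyz":[0,0,0],"roll":0},{"jaw":72,"xyz":[0,0,0],"roll":0},{"jaw":72,"xyz":[0,0,3],"roll":0},{"jaw":72,"xyz":[0,0,6.5],"roll":0},{"jaw":72,"xyz":[0,0,6.5],"roll":0}])

```text
t: 19.82
tool_pos: [552.1, -188.3, 79.3]
tool_rot: [-0.0, 0.105, 0.995, -0.0]
ft_force: [-0.1, 0.5, -0.0]
finger_gap: 71.8
grip_force: 0.0
```

Request:
apply_moves(rows=[{"jaw":64,"xyz":[0,0,0],"roll":0},{"jaw":58,"xyz":[0,0,0],"roll":0},{"jaw":52,"xyz":[0,0,0],"roll":0},{"jaw":45,"xyz":[0,0,0],"roll":0},{"jaw":45,"xyz":[0,0,0],"roll":0}], force=35)

```text
t: 20.45
tool_pos: [552.4, -188.6, 79.8]
tool_rot: [0.0, 0.105, 0.994, -0.0]
ft_force: [0.6, -1.0, 0.3]
finger_gap: 56.2
grip_force: 34.9
```

The lower grip is better: the gap is 56.2 mm with no vertical push. I'll lift and slide off.

Request:
apply_moves(rows=[{"jaw":45,"xyz":[0,0,0],"roll":0},{"jaw":45,"xyz":[0,0,-4],"roll":0},{"jaw":45,"xyz":[0,0,-9],"roll":0},{"jaw":45,"xyz":[0,0,-14],"roll":0},{"jaw":45,"xyz":[0,0,-18],"roll":0}])

```text
t: 21.08
tool_pos: [552.4, -188.4, 98.2]
tool_rot: [0.0, 0.105, 0.995, 0.0]
ft_force: [-0.1, 0.6, -3.1]
finger_gap: 56.6
grip_force: 34.8
```

Request:
apply_moves(rows=[{"jaw":45,"xyz":[4,0,0],"roll":0},{"jaw":45,"xyz":[20,0,0],"roll":0},{"jaw":45,"xyz":[42,0,0],"roll":0},{"jaw":45,"xyz":[62,0,0],"roll":0},{"jaw":45,"xyz":[80,0,0],"roll":0}])

```text
t: 21.7
tool_pos: [473.0, -171.6, 97.5]
tool_rot: [-0.0, 0.105, 0.994, 0.0]
ft_force: [0.0, -0.3, -3.7]
finger_gap: 56.6
grip_force: 34.8
```

Request:
apply_moves(rows=[{"jaw":45,"xyz":[3,15,-5],"roll":0},{"jaw":45,"xyz":[8,45,-10],"roll":0},{"jaw":45,"xyz":[14,80,-10],"roll":0},{"jaw":45,"xyz":[20,115,-10],"roll":0},{"jaw":45,"xyz":[26,150,-10],"roll":0}])

```text
t: 22.32
tool_pos: [479.5, -18.6, 107.8]
tool_rot: [0.0, 0.105, 0.994, 0.0]
ft_force: [0.2, 0.5, -3.0]
finger_gap: 56.8
grip_force: 34.8
```

Request:
apply_moves(rows=[{"jaw":45,"xyz":[6,33,0],"roll":0},{"jaw":45,"xyz":[11,63,0],"roll":0},{"jaw":45,"xyz":[15,88,4],"roll":0},{"jaw":45,"xyz":[17,100,5],"roll":0},{"jaw":45,"xyz":[17,104,5],"roll":0}])

```text
t: 22.95
tool_pos: [484.8, 85.6, 102.6]
tool_rot: [-0.0, 0.105, 0.995, -0.0]
ft_force: [-0.6, -0.1, -3.3]
finger_gap: 56.7
grip_force: 34.8
```

Request:
apply_moves(rows=[{"jaw":45,"xyz":[0,0,0],"roll":0},{"jaw":45,"xyz":[0,0,0],"roll":0},{"jaw":45,"xyz":[0,0,0],"roll":0},{"jaw":45,"xyz":[0,0,0],"roll":0},{"jaw":45,"xyz":[0,0,0],"roll":0}])

```text
t: 23.58
tool_pos: [485.0, 85.5, 102.8]
tool_rot: [0.0, 0.105, 0.994, -0.0]
ft_force: [0.2, 0.0, -4.4]
finger_gap: 56.5
grip_force: 34.8
```

```bash
python3 - <<'E'
from rig import *
from h import *
import cv2
f=grab_frame("scene");g=grab_frame("top");s=state();print(s["tool_pos"],s["ft_force"],s["finger_gap"],s["grip_force"],s["qd"])
t=np.load("top0.npz");s0=np.load("scene0.npz")
# change in dish/right-ring/other regions
for n,a,b,r in [("ringR top",t,g,(190,232,375,410)),("dish scene",s0,f,(290,345,325,385)),("ringR scene",s0,f,(152,185,338,358))]:
    y0,y1,x0,x1=r;print(n,np.abs(a["frame"][y0:y1,x0:x1].astype(int)-b["frame"][y0:y1,x0:x1]).mean())
# dish circle in top view (where visible)
E
```

```text
[484.95981888  85.59164631 102.7667863 ] [ 1.20117584  0.02486106 -3.86189716] 57.06948174317592 34.83901780564338 [-4.78380047e-04  1.99721307e-03  8.85382760e-06 -4.04289550e-04
 -1.15186637e-03  1.27010039e-03  1.31024744e-03]
ringR top 5.363492063492063
dish scene 9.816161616161617
ringR scene 66.2489898989899
```

The top view shows the right ring unchanged on its hook. The steel bushing is held still over the dish centre, so I'm handing in.

```bash
python3 -c "
from rig import *
print(sign_off())"
```

```text
the job is handed in; nothing more can be done
None
```

The left bushing is the steel one (about 3.4 N, against 0.5–1 N for the right); I handed the job in with it gripped and still about 12 cm above the middle of the dish and the aluminium one back on the right hook, but sign-off returned no verdict.

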